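# Load three capacitors and start the tester

## Robot

A 6-joint arm with a two-finger parallel gripper is mounted at the origin on the work surface. World frame = base frame: x ahead of the robot, y to its left, z up, the work surface at z = 0. Lengths are in m, angles in rad, forces in N, time in s.
With the tool pointing down it reaches from about 0.35 to 0.775 m from the base axis. Payload 7.3 kg.
Tool frame: the origin (TCP) lies midway between the tips of the shut fingers; the grasp point (between the pads) lies 19 mm behind it (tcp_to_grasp is the distance from the TCP to the grasp point, in m); z points along the fingers, y is the line along which they close (so a half turn about z gives the same grasp; the last joint's range is limited). The gripper opens to 92 mm and grips with 3 to 60 N. Pads are 19 mm wide; open, the fingers measure 130 mm over their backs; the gripper's body (75 mm by 190 mm) begins 47 mm behind the grasp point.
Start: joints at [-1.372, 0.342, 1.524, -0, 1.275, -0.146], TCP at [0.177, -0.494, 0.227] pointing down, gripper open.
Joint ranges: [-2.53, 2.53], [-0.77, 2.02], [0.04, 2.7], [-1, 4.14], [0.28, 2.66], [-3.11, 3.11]. Speed limits (rad/s): [2.57, 2.57, 3.14, 3.14, 3.14, 3.14].

## Interface

Orientations are given as [roll, pitch, yaw] about the fixed x, y, z axes, in that order (R = Rz(yaw) Ry(pitch) Rx(roll)).
In Python, from cell import observe, read_camera, calibration, hand_in, tcp_to_grasp gives the robot as it stands.
- The arm moves only by the tool send_rows, never from a script. Its argument "targets" is a list of rows, each a list of 5 numbers: the opening, from 0 (shut) to 1 (fully open), then the shift along the world's x, y, z in m, then the turn about the world's z in rad. A call has 1 to 5 rows; each row shifts and turns the commanded pose from where the row before left it; what a row does not reach is not made up. A row lasts 1/10 s, in which the tool goes at most 50 mm and 8.59 degrees, less where a joint would pass 70% of its speed; a pose out of reach is approached as far as the arm can. A call is refused whole if a number of a shift passes 0.05 or a number of a turn 0.15, either way. A call with a gripper value outside its range is refused whole. The fingers move at their own pace and stop on an object; "grip_force" is the grip in N (left out, the last holds). Time passes only in rows, so rows that do not move let the fingers close. It gives the time, the measured TCP pose, the force, the opening and the grip force at its end, in the units of the state.
- observe(): the state, without advancing time (a new reading comes with each control period).
- read_camera(name): name is "scene" or "top" or "wrist"; returns (picture, depth): 480x640x3 uint8, red, green, blue; 480x640 float32, m along the optical axis (not along the pixel's ray), 0 where there is no reading.
- calibration(name): a dict with "intrinsics" (3x3 intrinsics, pixels), "world_to_cam" (4x4, takes a point from world to camera coordinates); the wrist camera has in their place "hand_eye" (4x4, takes a point from camera to tool coordinates, whose origin is the TCP and whose axes are the flange's). Camera axes: x right, y up, looking along -z (the intrinsics and any distortion apply to the point x, -y, -z); pixel columns grow to the right and rows downward; lengths in m; the calibration is good to about 2 mm. A picture is of the moment at which its call begins: read the wrist's pose just before it. calibration takes no time and is no camera call.
- hand_in(): hands the job in; it is judged then, once.
The state is a dict: "time": time; "qpos": joint angles; "qvel": joint speeds; "joint_efforts": joint torques, N m; "tool_pos": TCP position; "tool_rot": TCP orientation; "contact_force": force on the tool from outside, world axes, zero at the start; "torque": the same for the moment, N m; "opening": finger opening in m; "grip_force": force on a finger pad.
Only numpy, scipy, OpenCV 4.12 (cv2) and the standard library are available. Lean on these libraries where they do the work, as an engineer would, in place of code of your own. Each camera call takes 0.05 s, during which the arm holds its last target. There are 200 camera calls.

## Task

Stand exactly three of the four yellow capacitors upright in the test tray, and only then press the green start button fully down, hold it down for about a second, and let it spring back up. Leave the fourth yellow capacitor standing on the bench outside the tray; do not press the red stop button, knock over any capacitor, or disturb the black capacitors and the other things lying about.

Things in the scene. Friction and masses are not known exactly. Their poses are not given: they have to be found in the camera images.
- yellow1: capacitor can with a yellow sleeve and a bare aluminium top: upright cylinder, 30 mm diameter, 50 mm high, about 45 g. Origin: centre of its underside; z up along the can. One of four alike; it starts standing on the bench.
- yellow2: capacitor can with a yellow sleeve and a bare aluminium top: upright cylinder, 30 mm diameter, 50 mm high, about 45 g. Origin: centre of its underside; z up along the can. One of four alike; it starts standing on the bench.
- yellow3: capacitor can with a yellow sleeve and a bare aluminium top: upright cylinder, 30 mm diameter, 50 mm high, about 45 g. Origin: centre of its underside; z up along the can. One of four alike; it starts standing on the bench.
- yellow4: capacitor can with a yellow sleeve and a bare aluminium top: upright cylinder, 30 mm diameter, 50 mm high, about 45 g. Origin: centre of its underside; z up along the can. One of four alike; it starts standing on the bench.
- black1: capacitor can with a black sleeve and a bare aluminium top: upright cylinder, 30 mm diameter, 50 mm high, about 45 g. Origin: centre of its underside; z up along the can. Wrong type: leave it alone.
- black2: capacitor can with a black sleeve and a bare aluminium top: upright cylinder, 30 mm diameter, 50 mm high, about 45 g. Origin: centre of its underside; z up along the can. Wrong type: leave it alone.
- tray: fixed open aluminium test tray with a dark inner floor: 162 mm (its x) by 84 mm (its y) outside, walls 5 mm thick, rim 14 mm above the bench; inside 152 x 74 mm, inner floor 5 mm above the bench. Origin: centre of its underside, on the bench. It holds three capacitors standing in a row along its x axis with room to spare.
- start_box: fixed grey control box, 72 x 72 x 48 mm high, white top plate, carrying the green start button in the centre of its top. Origin: centre of its underside.
- start_button_top (a point): centre of the top of the green round start button (32 mm diameter, at rest 72 mm above the bench, 12 mm proud of a black collar 48 mm across). Pressed straight down it travels 8 mm against a spring: 1.5 N to begin, 5 N fully down. It springs back when let go.
- start_button (a joint): travel of the start button in m: 0 = up, 0.008 = fully down.
- stop_box: fixed grey control box like the other, but with a yellow top plate and a red stop button. Origin: centre of its underside.
- stop_button_top (a point): centre of the top of the red stop button, same size as the green one, 72 mm above the bench. Not to be pressed.
- stop_button (a joint): travel of the stop button in m: 0 = up, 0.008 = fully down.
- heatsink: small finned aluminium heat sink, 40 x 30 x 29 mm high, loose among the capacitors. Origin: centre of its underside. Leave alone.
- flux: small white bottle with a red cap, 36 mm diameter, 80 mm high, loose among the capacitors. Origin: centre of its underside. Leave alone.
- transformer: small transformer, dark steel core with copper-coloured winding, 34 x 34 x 30 mm high, loose among the capacitors. Origin: centre of its underside. Leave alone.
- mug: black mug, 72 mm diameter, 85 mm high, handle at its +y side reaching about 35 mm further out. Origin: centre of its underside. Leave alone.
- spool: spool of solder wire with blue flanges, 58 mm diameter, 50 mm high, standing on a flange. Origin: centre of its underside. Leave alone.
- screwdriver: screwdriver with an orange handle lying on the far side of the bench, 190 mm long along its x (handle to -x), handle about 26 mm thick. Origin: middle, on the bench. Leave alone.

How it is judged:
On the way, in this order (a step that is already met when the one before it is completed fails the run):
1. exactly three yellow capacitors stand upright in the tray, let go and at rest (((x of yellow2 in the frame of tray between -0.075 and 0.075 m and y of yellow2 in the frame of tray between -0.037 and 0.037 m and x of yellow3 in the frame of tray between -0.075 and 0.075 m and y of yellow3 in the frame of tray between -0.037 and 0.037 m and x of yellow4 in the frame of tray between -0.075 and 0.075 m and y of yellow4 in the frame of tray between -0.037 and 0.037 m and (x of yellow1 in the frame of tray above 0.09 m or x of yellow1 in the frame of tray below -0.09 m or y of yellow1 in the frame of tray above 0.05 m or y of yellow1 in the frame of tray below -0.05 m)) or (x of yellow1 in the frame of tray between -0.075 and 0.075 m and y of yellow1 in the frame of tray between -0.037 and 0.037 m and x of yellow3 in the frame of tray between -0.075 and 0.075 m and y of yellow3 in the frame of tray between -0.037 and 0.037 m and x of yellow4 in the frame of tray between -0.075 and 0.075 m and y of yellow4 in the frame of tray between -0.037 and 0.037 m and (x of yellow2 in the frame of tray above 0.09 m or x of yellow2 in the frame of tray below -0.09 m or y of yellow2 in the frame of tray above 0.05 m or y of yellow2 in the frame of tray below -0.05 m)) or (x of yellow1 in the frame of tray between -0.075 and 0.075 m and y of yellow1 in the frame of tray between -0.037 and 0.037 m and x of yellow2 in the frame of tray between -0.075 and 0.075 m and y of yellow2 in the frame of tray between -0.037 and 0.037 m and x of yellow4 in the frame of tray between -0.075 and 0.075 m and y of yellow4 in the frame of tray between -0.037 and 0.037 m and (x of yellow3 in the frame of tray above 0.09 m or x of yellow3 in the frame of tray below -0.09 m or y of yellow3 in the frame of tray above 0.05 m or y of yellow3 in the frame of tray below -0.05 m)) or (x of yellow1 in the frame of tray between -0.075 and 0.075 m and y of yellow1 in the frame of tray between -0.037 and 0.037 m and x of yellow2 in the frame of tray between -0.075 and 0.075 m and y of yellow2 in the frame of tray between -0.037 and 0.037 m and x of yellow3 in the frame of tray between -0.075 and 0.075 m and y of yellow3 in the frame of tray between -0.037 and 0.037 m and (x of yellow4 in the frame of tray above 0.09 m or x of yellow4 in the frame of tray below -0.09 m or y of yellow4 in the frame of tray above 0.05 m or y of yellow4 in the frame of tray below -0.05 m))) and angle between each of yellow1, yellow2, yellow3, yellow4's own z axis and vertical below 0.15 rad and height (world z) of each of yellow1, yellow2, yellow3, yellow4 below 0.009 m and contact force between each of yellow1, yellow2, yellow3, yellow4 and the fingers below 0.05 N and linear speed of each of yellow1, yellow2, yellow3, yellow4 below 0.02 m/s and (x of black1 in the frame of tray above 0.09 m or x of black1 in the frame of tray below -0.09 m or y of black1 in the frame of tray above 0.05 m or y of black1 in the frame of tray below -0.05 m) and (x of black2 in the frame of tray above 0.09 m or x of black2 in the frame of tray below -0.09 m or y of black2 in the frame of tray above 0.05 m or y of black2 in the frame of tray below -0.05 m)), for 0.2 s.
2. the start button is held fully down (at least 7 of its 8 mm) for half a second, the three still standing in the tray (value of joint start_button above 0.007 m and ((x of yellow2 in the frame of tray between -0.075 and 0.075 m and y of yellow2 in the frame of tray between -0.037 and 0.037 m and x of yellow3 in the frame of tray between -0.075 and 0.075 m and y of yellow3 in the frame of tray between -0.037 and 0.037 m and x of yellow4 in the frame of tray between -0.075 and 0.075 m and y of yellow4 in the frame of tray between -0.037 and 0.037 m and (x of yellow1 in the frame of tray above 0.09 m or x of yellow1 in the frame of tray below -0.09 m or y of yellow1 in the frame of tray above 0.05 m or y of yellow1 in the frame of tray below -0.05 m)) or (x of yellow1 in the frame of tray between -0.075 and 0.075 m and y of yellow1 in the frame of tray between -0.037 and 0.037 m and x of yellow3 in the frame of tray between -0.075 and 0.075 m and y of yellow3 in the frame of tray between -0.037 and 0.037 m and x of yellow4 in the frame of tray between -0.075 and 0.075 m and y of yellow4 in the frame of tray between -0.037 and 0.037 m and (x of yellow2 in the frame of tray above 0.09 m or x of yellow2 in the frame of tray below -0.09 m or y of yellow2 in the frame of tray above 0.05 m or y of yellow2 in the frame of tray below -0.05 m)) or (x of yellow1 in the frame of tray between -0.075 and 0.075 m and y of yellow1 in the frame of tray between -0.037 and 0.037 m and x of yellow2 in the frame of tray between -0.075 and 0.075 m and y of yellow2 in the frame of tray between -0.037 and 0.037 m and x of yellow4 in the frame of tray between -0.075 and 0.075 m and y of yellow4 in the frame of tray between -0.037 and 0.037 m and (x of yellow3 in the frame of tray above 0.09 m or x of yellow3 in the frame of tray below -0.09 m or y of yellow3 in the frame of tray above 0.05 m or y of yellow3 in the frame of tray below -0.05 m)) or (x of yellow1 in the frame of tray between -0.075 and 0.075 m and y of yellow1 in the frame of tray between -0.037 and 0.037 m and x of yellow2 in the frame of tray between -0.075 and 0.075 m and y of yellow2 in the frame of tray between -0.037 and 0.037 m and x of yellow3 in the frame of tray between -0.075 and 0.075 m and y of yellow3 in the frame of tray between -0.037 and 0.037 m and (x of yellow4 in the frame of tray above 0.09 m or x of yellow4 in the frame of tray below -0.09 m or y of yellow4 in the frame of tray above 0.05 m or y of yellow4 in the frame of tray below -0.05 m))) and angle between each of yellow1, yellow2, yellow3, yellow4's own z axis and vertical below 0.15 rad and height (world z) of each of yellow1, yellow2, yellow3, yellow4 below 0.009 m), for 0.5 s.
3. the start button is let go and back up (value of joint start_button below 0.001 m), for 0.1 s.
At the end, for the whole second after the job is handed in: Three yellow capacitors stand upright (0.15 rad) in the tray, let go and still; the fourth upright on the bench outside it, no black one in it; both buttons up (1 mm); black capacitors and bystanders within 25 mm of their starts (all of step 1 and value of joint each of start_button, stop_button below 0.001 m and angle between each of black1, black2's own z axis and vertical below 0.15 rad and distance of each of black1, black2, heatsink, flux, transformer, mug, spool, screwdriver from where it was at the start of the episode below 0.025 m); the robot touches nothing.
It fails at once if The start button is pressed before exactly three yellow capacitors are in the tray (value of joint start_button above 0.004 m and not ((x of yellow2 in the frame of tray between -0.075 and 0.075 m and y of yellow2 in the frame of tray between -0.037 and 0.037 m and x of yellow3 in the frame of tray between -0.075 and 0.075 m and y of yellow3 in the frame of tray between -0.037 and 0.037 m and x of yellow4 in the frame of tray between -0.075 and 0.075 m and y of yellow4 in the frame of tray between -0.037 and 0.037 m and (x of yellow1 in the frame of tray above 0.09 m or x of yellow1 in the frame of tray below -0.09 m or y of yellow1 in the frame of tray above 0.05 m or y of yellow1 in the frame of tray below -0.05 m)) or (x of yellow1 in the frame of tray between -0.075 and 0.075 m and y of yellow1 in the frame of tray between -0.037 and 0.037 m and x of yellow3 in the frame of tray between -0.075 and 0.075 m and y of yellow3 in the frame of tray between -0.037 and 0.037 m and x of yellow4 in the frame of tray between -0.075 and 0.075 m and y of yellow4 in the frame of tray between -0.037 and 0.037 m and (x of yellow2 in the frame of tray above 0.09 m or x of yellow2 in the frame of tray below -0.09 m or y of yellow2 in the frame of tray above 0.05 m or y of yellow2 in the frame of tray below -0.05 m)) or (x of yellow1 in the frame of tray between -0.075 and 0.075 m and y of yellow1 in the frame of tray between -0.037 and 0.037 m and x of yellow2 in the frame of tray between -0.075 and 0.075 m and y of yellow2 in the frame of tray between -0.037 and 0.037 m and x of yellow4 in the frame of tray between -0.075 and 0.075 m and y of yellow4 in the frame of tray between -0.037 and 0.037 m and (x of yellow3 in the frame of tray above 0.09 m or x of yellow3 in the frame of tray below -0.09 m or y of yellow3 in the frame of tray above 0.05 m or y of yellow3 in the frame of tray below -0.05 m)) or (x of yellow1 in the frame of tray between -0.075 and 0.075 m and y of yellow1 in the frame of tray between -0.037 and 0.037 m and x of yellow2 in the frame of tray between -0.075 and 0.075 m and y of yellow2 in the frame of tray between -0.037 and 0.037 m and x of yellow3 in the frame of tray between -0.075 and 0.075 m and y of yellow3 in the frame of tray between -0.037 and 0.037 m and (x of yellow4 in the frame of tray above 0.09 m or x of yellow4 in the frame of tray below -0.09 m or y of yellow4 in the frame of tray above 0.05 m or y of yellow4 in the frame of tray below -0.05 m)))).
It fails at once if The stop button is pressed (value of joint stop_button above 0.003 m).
It fails at once if A capacitor is knocked over (angle between any of yellow1, yellow2, yellow3, yellow4, black1, black2's own z axis and vertical above 0.6 rad).
It fails at once if A black capacitor, the heat sink, transformer, bottle, mug, spool or screwdriver is moved by more than 25 mm (distance of any of black1, black2, heatsink, flux, transformer, mug, spool, screwdriver from where it was at the start of the episode above 0.025 m).
It fails at once if The bottle or the mug is tipped (angle between any of flux, mug's own z axis and vertical above 0.5 rad).
It also fails if it takes over 72 s, if anything falls off the work surface, if the arm or the gripper's body presses on something with over 40 N, if the wrist force passes 120 N, or if a joint passes its speed limit or range.

## Working session

There is one attempt and no reset: what is moved stays moved. The work goes in short steps, Python scripts to look and compute and a tool call to move; the robot and the scene stay as the last step left them, time stands still between calls to the robot, and variables do not carry over. Pictures are saved under pics/ and viewed, at most 10 in all, crops included, and the job is handed in when it is done.

Besides the shell and the picture viewer there is one more tool, called as a command line: name --pt "numbers of a row" for each row, then --argument value for the rest. send_rows: Moves the arm, as the interface text tells. Its arguments: {"type":"object","properties":{"targets":{"type":"array","items":{"type":"array","items":{"type":"number"}}},"grip_force":{"type":"number"}},"required":["targets"]}

```bash
mkdir -p pics
python3 - <<'E'
from cell import *
import cv2,numpy as np
s=observe();print(s['time'],s['tool_pos'],s['tool_rot'],s['opening'],tcp_to_grasp)
for n in("top","scene"):
    p,d=read_camera(n);cv2.imwrite(f'pics/{n}0.png',p[...,::-1]);np.savez(f'{n}0.npz',p=p,d=d)
    c=calibration(n);print(n,{k:np.round(v,4).tolist() if not isinstance(v,str) else v for k,v in c.items()})
print(calibration("wrist"))
E
```

```text
0.0 [ 0.17741304 -0.49371067  0.22604118] [-3.14011638e+00 -2.39734409e-04  3.44801716e-01] 0.09185537529731196 0.0188
top {'intrinsics': [[559.418, 0.0, 328.6857], [0.0, 559.418, 248.8566], [0.0, 0.0, 1.0]], 'world_to_cam': [[0.0078, -0.9999, -0.0088, -0.0052], [0.9945, 0.0068, 0.1048, -0.5785], [-0.1047, -0.0096, 0.9945, -1.2036], [0.0, 0.0, 0.0, 1.0]]}
scene {'intrinsics': [[489.2005, 0.0, 313.0018], [0.0, 489.2005, 237.9859], [0.0, 0.0, 1.0]], 'world_to_cam': [[0.2296, 0.9732, -0.0133, -0.1194], [-0.6194, 0.1566, 0.7693, 0.3219], [0.7508, -0.1684, 0.6387, -1.489], [0.0, 0.0, 0.0, 1.0]]}
{'intrinsics': array([[345.28967315,   0.        , 321.05936193],
       [  0.        , 345.28967315, 239.37164268],
       [  0.        ,   0.        ,   1.        ]]), 'hand_eye': array([[-1.04400687e-03,  9.66002070e-01,  2.58532224e-01,
         6.79635719e-02],
       [ 9.99999187e-01,  8.19231508e-04,  9.77157463e-04,
         1.33448821e-04],
       [ 7.32138389e-04,  2.58533034e-01, -9.66002140e-01,
        -1.58595244e-01],
       [ 0.00000000e+00,  0.00000000e+00,  0.00000000e+00,
         1.00000000e+00]])}
```

View pics/top0.png

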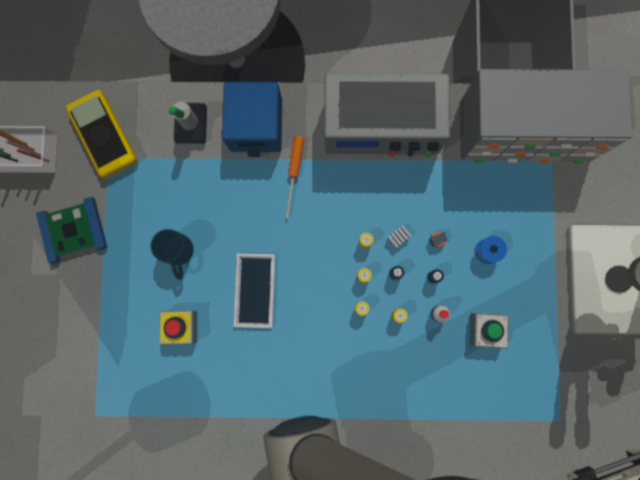

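View pics/scene0.png

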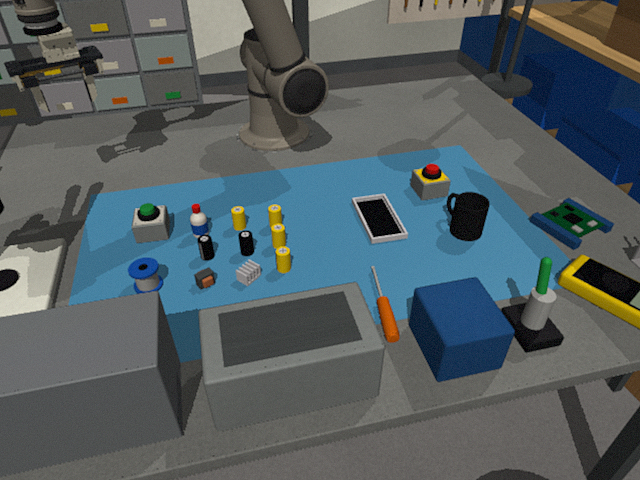

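Top view: yellows at px (366,240), (364,275), (362,309) and (400,316), blacks at (397,272) and (436,276), tray at (255,290), green button at (494,331), red at (174,328). I'll zoom in on the cans in both views.

Run:
```python
import cv2,numpy as np
a=np.load('top0.npz')['p'];b=np.load('scene0.npz')['p']
A=cv2.resize(a[225:335,340:460],None,fx=5,fy=5,interpolation=0)[:550]
B=cv2.resize(b[195:295,190:300],None,fx=5,fy=5,interpolation=0)
im=np.zeros((550,1150,3),np.uint8);im[:,:600]=A;im[:500,600:]=B
im=cv2.resize(im,(800,383));cv2.imwrite('pics/z0.png',im[...,::-1])
```

```text
(no output)
```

View pics/z0.png

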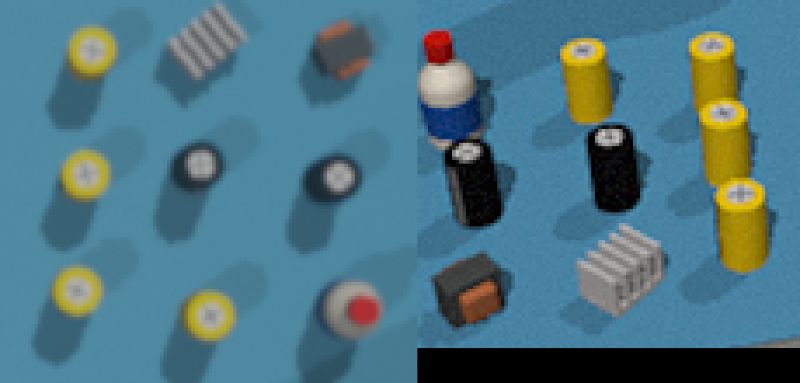

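The cans' tops show as bright discs inside yellow rings in both views. I'll triangulate the disc centres, the tray rim corners and the button tops.

```bash
cat > h.py <<'E'
import cv2,numpy as np
from cell import calibration
def ray(n,uv):
    c=calibration(n);K=c['intrinsics'];W=c['world_to_cam'];R=W[:3,:3];o=-R.T@W[:3,3]
    d=np.array([(uv[0]-K[0,2])/K[0,0],-(uv[1]-K[1,2])/K[1,1],-1.]);return o,R.T@d
def plane(n,uv,z):
    o,d=ray(n,uv);return o+d*(z-o[2])/d[2]
def tri(ua,ub):
    (o1,d1),(o2,d2)=ray('top',ua),ray('scene',ub)
    t=np.linalg.lstsq(np.c_[d1,-d2],o2-o1,rcond=None)[0]
    p,q=o1+d1*t[0],o2+d2*t[1];return (p+q)/2,np.linalg.norm(p-q)
def hsv(p):return cv2.cvtColor(p,cv2.COLOR_RGB2HSV)
def blobs(m,lo,hi):
    n,l,s,c=cv2.connectedComponentsWithStats(m.astype(np.uint8))
    return [(c[i],s[i],l==i) for i in range(1,n) if lo<=s[i,4]<=hi]
def discs(p,box):
    # centres of the aluminium discs: holes of the yellow blobs
    x0,y0,x1,y1=box;S=8
    q=cv2.resize(p[y0:y1,x0:x1],None,fx=S,fy=S,interpolation=cv2.INTER_CUBIC);h=hsv(q)
    m=((h[...,0]>18)&(h[...,0]<36)&(h[...,1]>110)&(h[...,2]>70)).astype(np.uint8)
    cs,hi=cv2.findContours(m,cv2.RETR_CCOMP,cv2.CHAIN_APPROX_NONE);out=[]
    for c,k in zip(cs,hi[0]):
        if k[3]>=0 and cv2.contourArea(c)>12*S*S:
            e=cv2.minAreaRect(cv2.convexHull(c));out.append(((e[0][0]+.5)/S+x0-.5,(e[0][1]+.5)/S+y0-.5,e[1][0]/S,e[1][1]/S))
    return out
E
python3 - <<'E'
from h import *
a=np.load('top0.npz')['p'];b=np.load('scene0.npz')['p']
A=discs(a,(340,225,460,335));B=discs(b,(190,195,300,295))
for u in A:
    r=[(tri(u[:2],v[:2]),v) for v in B]
    r=[x for x in r if x[0][1]<.008 and .03<x[0][0][2]<.07]
    print(np.round(u,1),plane('top',u[:2],.05).round(4),[(x[0][0].round(4),round(x[0][1],4),np.round(x[1],1)) for x in r])
print(len(A),len(B))
ha,hb=hsv(a),hsv(b)
def g(h,lo,hi):return (h[...,0]>=lo)&(h[...,0]<=hi)&(h[...,1]>110)&(h[...,2]>60)
ga=[(x[0].round(1),x[1]) for x in blobs(g(ha,55,85),150,900)];gb=[(x[0].round(1),x[1]) for x in blobs(g(hb,55,85),100,900)]
ra=[(x[0].round(1),x[1]) for x in blobs(g(ha,0,4)|g(ha,174,180),100,900)];rb=[(x[0].round(1),x[1]) for x in blobs(g(hb,0,4)|g(hb,174,180),60,900)]
for q in(ga,gb,ra,rb):print(q)
print([plane('top',x[0],.072).round(4) for x in ga+ra])
# tray dark floor
x0,y0,x1,y1=225,245,285,335
v=a[y0:y1,x0:x1]
m=(v.max(2)>120)&(np.ptp(v.astype(int),axis=2)<45)
B_=max(blobs(m,50,9999),key=lambda t:t[1][4])
pts=np.argwhere(B_[2])[:,::-1]+[x0,y0]
w=np.array([plane('top',p,.014)[:2] for p in pts],np.float32)
print('tray',cv2.minAreaRect(w))
v=b[185:250,345:415];m=(v.max(2)>110)&(np.ptp(v.astype(int),axis=2)<45)
B_=max(blobs(m,50,9999),key=lambda t:t[1][4]);pts=np.argwhere(B_[2])[:,::-1]+[345,185]
print('tray scene',cv2.minAreaRect(np.array([plane('scene',p,.014)[:2] for p in pts],np.float32)))
E
```

```text
[400.2 315.3   8.3   8.2] [ 0.4344 -0.1554  0.05  ] [(array([ 0.4344, -0.1556,  0.0476]), np.float64(0.0002), array([237.1, 209.2,   4.8,   7.1]))]
[361.9 308.1   8.5   8.1] [ 0.4492 -0.0734  0.05  ] [(array([ 0.4493, -0.0735,  0.0474]), np.float64(0.0), array([274. , 207.8,   7.4,   4.4]))]
[364.3 274.7   8.4   8.1] [ 0.521  -0.0785  0.05  ] [(array([ 0.5212, -0.0784,  0.0482]), np.float64(0.0003), array([277.4, 226.9,   5. ,   7.8]))]
[366.  239.    8.1   8.1] [ 0.5986 -0.0821  0.05  ] [(array([ 0.5988, -0.0821,  0.0482]), np.float64(0.0002), array([282.3, 250.2,   8. ,   5.8]))]
4 4
[(array([494.4, 330.4]), array([487, 322,  16,  17, 214], dtype=int32))]
[(array([146.5, 209. ]), array([140, 203,  14,  13, 144], dtype=int32)), (array([562.3, 219. ]), array([546, 204,  37,  32, 169], dtype=int32)), (array([544., 275.]), array([536, 257,  16,  37, 368], dtype=int32))]
[(array([172.5, 327.3]), array([165, 320,  16,  16, 208], dtype=int32))]
[(array([431.8, 168.9]), array([425, 164,  14,  11, 122], dtype=int32)), (array([195.6, 208. ]), array([192, 204,   8,  10,  67], dtype=int32))]
[array([ 0.4049, -0.3496,  0.072 ]), array([0.4059, 0.3261, 0.072 ])]
tray ((0.48678016662597656, 0.16386058926582336), (0.08715450763702393, 0.1662134975194931), 88.90796661376953)
tray scene ((0.49735477566719055, 0.16107046604156494), (0.08998649567365646, 0.17758679389953613), 88.8766860961914)
```

Measured: cans B (0.449,-0.074), C (0.521,-0.078), D (0.599,-0.082) and A (0.434,-0.155), with tops at 47–48 mm against the nominal 50. The tray is at (0.487,0.164), with its long side along x and yaw about -0.02. I'll take B, C and D and leave A. First I'll move above B and turn to yaw -0.02.

send_rows --pt "0.58 0.025 0.038 0 -0.073" --pt "0.58 0.025 0.038 0 -0.073" --pt "0.58 0.025 0.038 0 -0.073" --pt "0.58 0.025 0.038 0 -0.073" --pt "0.58 0.025 0.038 0 -0.073" --grip_force 12

```text
time: 0.6
tool_pos: [0.303, -0.3024, 0.2265]
tool_rot: [-3.141, 0.0, -0.024]
contact_force: [-0.2, -1.0, -0.5]
opening: 0.0568
grip_force: 0.0
```

send_rows --pt "0.58 0.025 0.038 0 0" --pt "0.58 0.025 0.038 0 0" --pt "0.58 0.025 0.038 -0.02 0" --pt "0.58 0.025 0.038 -0.02 0" --pt "0.58 0.025 0.038 -0.02 0"

```text
time: 1.1
tool_pos: [0.4281, -0.1123, 0.1661]
tool_rot: [3.141, -0.0, -0.02]
contact_force: [-0.2, -0.8, 0.3]
opening: 0.053
grip_force: 0.0
```

send_rows --pt "0.58 0.022 0.04 -0.02 0" --pt "0.58 0 0 0 0" --pt "0.58 0 0 0 0"

```text
time: 1.4
tool_pos: [0.4492, -0.0731, 0.1461]
tool_rot: [-3.141, 0.002, -0.017]
contact_force: [-0.2, -0.3, 0.4]
opening: 0.0532
grip_force: 0.0
```

```bash
cat >> h.py <<'E'
from scipy.spatial.transform import Rotation as Ro
def wray(s,uv,z):
    c=calibration('wrist');K=c['intrinsics'];H=c['hand_eye']
    R=Ro.from_euler('xyz',s['tool_rot']).as_matrix()
    d=R@H[:3,:3]@np.array([(uv[0]-K[0,2])/K[0,0],-(uv[1]-K[1,2])/K[1,1],-1.])
    o=R@H[:3,3]+s['tool_pos'];return o+d*(z-o[2])/d[2]
E
python3 - <<'E'
from h import *
from cell import *
s=observe();p,d=read_camera('wrist');cv2.imwrite('pics/w1.png',p[...,::-1])
for u in discs(p,(0,0,640,480)):print(np.round(u,1),wray(s,u[:2],.05).round(4))
E
```

```text
[428.9 256.1  19.8  21.4] [ 0.4341 -0.1566  0.05  ]
[322.3 239.7  21.1  21.4] [ 0.4487 -0.0743  0.05  ]
[327.7 141.3  23.5  23.9] [ 0.5209 -0.0794  0.05  ]
[332.2  16.4  25.8  28.6] [ 0.5989 -0.0834  0.05  ]
```

The wrist view agrees to within about 1 mm, so I'll descend to TCP z 0.018 and grip.

send_rows --pt "0.58 0 -0.001 -0.045 0" --pt "0.58 0 0 -0.045 0" --pt "0.58 0 0 -0.028 0" --pt "0.58 0 0 -0.01 0" --pt "0.58 0 0 0 0"

```text
time: 1.95
tool_pos: [0.449, -0.0761, 0.0184]
tool_rot: [-3.141, 0.001, -0.022]
contact_force: [0.0, -0.1, 0.3]
opening: 0.053
grip_force: 0.0
```

send_rows --pt "0.2 0 0 0 0" --pt "0.2 0 0 0 0" --pt "0.2 0 0 0 0" --pt "0.2 0 0 0 0" --pt "0.2 0 0 0 0"

```text
time: 2.45
tool_pos: [0.4502, -0.0753, 0.0198]
tool_rot: [3.141, -0.002, -0.02]
contact_force: [-0.7, -0.5, 7.1]
opening: 0.0296
grip_force: 12.0
```

send_rows --pt "0.2 0 0 0.01 0" --pt "0.2 0 0 0.03 0" --pt "0.2 0 0 0.03 0" --pt "0.2 0 0 0 0"

```text
time: 2.85
tool_pos: [0.4518, -0.0757, 0.0926]
tool_rot: [3.139, -0.007, -0.02]
contact_force: [0.2, -0.4, -0.3]
opening: 0.0295
grip_force: 12.0
```

send_rows --pt "0.2 -0.002 0.04 0 0" --pt "0.2 -0.002 0.05 0 0" --pt "0.2 -0.002 0.05 0 0" --pt "0.2 -0.002 0.05 0 0" --pt "0.2 0 0.04 0 0"

```text
time: 3.35
tool_pos: [0.4404, 0.1571, 0.0886]
tool_rot: [3.142, 0.001, -0.019]
contact_force: [1.3, -0.8, -0.5]
opening: 0.0299
grip_force: 12.0
```

send_rows --pt "0.2 0 0.01 0 0" --pt "0.2 0 0 0 0" --pt "0.2 0 0 0 0"

```text
time: 3.65
tool_pos: [0.4412, 0.164, 0.0885]
tool_rot: [3.141, 0.001, -0.02]
contact_force: [0.3, -0.6, 0.3]
opening: 0.0295
grip_force: 12.0
```

Run:
```python
from h import *
from cell import *
s=observe();print(s['time'],s['tool_pos'],s['tool_rot'],s['opening'])
p,d=read_camera('wrist');cv2.imwrite('pics/w2.png',p[...,::-1]);np.savez('w2.npz',p=p)
```

```text
3.65 [0.44122163 0.16395125 0.08848407] [ 3.14096020e+00  7.86320104e-04 -2.01229884e-02] 0.029501755409486036
```

View pics/w2.png

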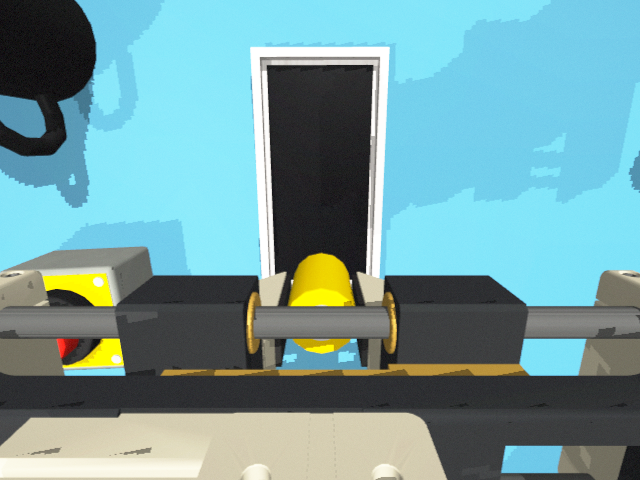

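The wrist view shows the can held upright between the pads, with the tray ahead. Its far rim is at row 47, columns 251–389, and the walls run down near columns 262 and 380. I'll check the tray corners from this view.

Run:
```python
from h import *
s=dict(tool_pos=np.array([.44122,.16395,.08848]),tool_rot=[3.14096,.00079,-.0201])
for u in((251,47),(389,47),(260,273),(382,260)):print(u,wray(s,u,.014).round(4))
print(plane('top',(235.5,328),.014),tri((251-15,254),(0,0))[1] if 0 else '')
```

```text
(251, 47) [0.5688 0.2034 0.014 ]
(389, 47) [0.567  0.1195 0.014 ]
(260, 273) [0.4228 0.2077 0.014 ]
(382, 260) [0.4307 0.1204 0.014 ]
[0.4033606  0.20332775 0.014     ]
```

The far rim gives a tray centre of about (0.487,0.163) and a width of 84 mm, which fits. I'll lower the can to the tray floor and release it.

send_rows --pt "0.2 0 0 -0.03 0" --pt "0.2 0 0 -0.02 0" --pt "0.2 0 0 -0.01 0" --pt "0.2 0 0 -0.004 0" --pt "0.2 0 0 0 0"

```text
time: 4.2
tool_pos: [0.4418, 0.1639, 0.0249]
tool_rot: [3.141, 0.0, -0.021]
contact_force: [-0.6, 0.1, -0.5]
opening: 0.0296
grip_force: 12.0
```

send_rows --pt "0.4 0 0 0 0" --pt "0.5 0 0 0 0" --pt "0.58 0 0 0 0" --pt "0.58 0 0 0 0"

```text
time: 4.6
tool_pos: [0.4417, 0.1648, 0.025]
tool_rot: [-3.142, -0.001, -0.02]
contact_force: [0.1, -0.6, 0.0]
opening: 0.0523
grip_force: 0.0
```

send_rows --pt "0.58 0 0 0.03 0" --pt "0.58 0 0 0.045 0" --pt "0.58 0 0 0.045 0" --pt "0.58 0.01 -0.04 0 0" --pt "0.58 0.016 -0.045 0 0"

```text
time: 5.1
tool_pos: [0.468, 0.0801, 0.1466]
tool_rot: [-3.141, -0.004, -0.016]
contact_force: [1.3, 0.1, -0.7]
opening: 0.0533
grip_force: 0.0
```

send_rows --pt "0.58 0.017 -0.045 0 0" --pt "0.58 0.017 -0.045 0 0" --pt "0.58 0.017 -0.045 0 0" --pt "0.58 0.003 -0.023 0 0" --pt "0.58 0 0 0 0"

```text
time: 5.6
tool_pos: [0.5219, -0.0812, 0.1445]
tool_rot: [3.141, -0.0, -0.024]
contact_force: [-0.2, -0.3, 0.4]
opening: 0.0537
grip_force: 0.0
```

Run:
```python
from h import *
from cell import *
s=observe();print(s['time'],s['tool_pos'],s['tool_rot'],s['opening'])
p,d=read_camera('wrist')
for u in discs(p,(0,0,640,480)):print(np.round(u,1),wray(s,u[:2],.05).round(4))
a=read_camera('top')[0];b=read_camera('scene')[0]
np.savez('s1.npz',a=a,b=b)
for u in discs(a,(225,225,460,335)):
    print(np.round(u,1),plane('top',u[:2],.055).round(4))
```

```text
5.6 [ 0.52192969 -0.08123001  0.1445334 ] [ 3.14083705e+00 -2.76099327e-04 -2.40877294e-02] 0.0536921131346028
[317.9 241.4  21.7  21.1] [ 0.5207 -0.0793  0.05  ]
[320.4 134.2  23.6  24.4] [ 0.5986 -0.0831  0.05  ]
[250.5 311.1   8.1   8.3] [0.4409 0.1649 0.055 ]
```

Can B stands in the tray at (0.441,0.165). I'll do C the same way.

send_rows --pt "0.58 -0.001 0.001 -0.045 0" --pt "0.58 0 0 -0.045 0" --pt "0.58 0 0 -0.028 0" --pt "0.58 0 0 -0.009 0" --pt "0.58 0 0 0 0"

```text
time: 6.25
tool_pos: [0.5199, -0.076, 0.0172]
tool_rot: [-3.141, 0.002, -0.019]
contact_force: [-0.5, -0.0, 1.1]
opening: 0.0538
grip_force: 0.0
```

send_rows --pt "0.2 0 0 0 0" --pt "0.2 0 0 0 0" --pt "0.2 0 0 0 0" --pt "0.2 0 0 0 0" --pt "0.2 0 0 0 0"

```text
time: 6.75
tool_pos: [0.5212, -0.0775, 0.0189]
tool_rot: [3.141, -0.002, -0.02]
contact_force: [-0.6, 1.2, 7.5]
opening: 0.0299
grip_force: 12.0
```

send_rows --pt "0.2 0 0 0.01 0" --pt "0.2 0 0 0.03 0" --pt "0.2 0 0 0.03 0" --pt "0.2 -0.004 0.043 0 0" --pt "0.2 -0.006 0.045 0 0"

```text
time: 7.25
tool_pos: [0.5114, 0.0106, 0.0895]
tool_rot: [3.141, -0.003, -0.024]
contact_force: [0.6, 0.4, -0.6]
opening: 0.0297
grip_force: 12.0
```

send_rows --pt "0.2 -0.008 0.045 0 0" --pt "0.2 -0.008 0.045 0 0" --pt "0.2 -0.007 0.045 0 0" --pt "0.2 -0.001 0.02 0 0" --pt "0.2 0 0 0 0"

```text
time: 7.75
tool_pos: [0.4859, 0.1683, 0.0883]
tool_rot: [-3.141, -0.0, -0.016]
contact_force: [0.5, -0.7, -0.0]
opening: 0.0299
grip_force: 12.0
```

send_rows --pt "0.2 0 0 0 0" --pt "0.2 0 0 0 0"

```text
time: 7.95
tool_pos: [0.4866, 0.1648, 0.0879]
tool_rot: [3.141, 0.0, -0.021]
contact_force: [-0.5, 0.5, 0.8]
opening: 0.0297
grip_force: 12.0
```

send_rows --pt "0.2 0 -0.001 -0.03 0" --pt "0.2 0 0 -0.02 0" --pt "0.2 0 0 -0.01 0" --pt "0.2 0 0 -0.003 0" --pt "0.2 0 0 0 0"

```text
time: 8.45
tool_pos: [0.4868, 0.1642, 0.025]
tool_rot: [3.141, -0.0, -0.021]
contact_force: [0.1, 0.1, 0.2]
opening: 0.0294
grip_force: 12.0
```

send_rows --pt "0.4 0 0 0 0" --pt "0.5 0 0 0 0" --pt "0.58 0 0 0 0" --pt "0.58 0 0 0 0"

```text
time: 8.85
tool_pos: [0.4867, 0.1649, 0.0251]
tool_rot: [-3.142, -0.001, -0.02]
contact_force: [0.4, 0.3, -0.1]
opening: 0.0522
grip_force: 0.0
```

send_rows --pt "0.58 0 0 0.03 0" --pt "0.58 0 0 0.045 0" --pt "0.58 0 0 0.045 0" --pt "0.58 0.018 -0.04 0 0" --pt "0.58 0.018 -0.04 0 0"

```text
time: 9.35
tool_pos: [0.5236, 0.0849, 0.1469]
tool_rot: [-3.141, -0.004, -0.017]
contact_force: [-0.3, -0.0, -1.1]
opening: 0.0531
grip_force: 0.0
```

send_rows --pt "0.58 0.018 -0.04 0 0" --pt "0.58 0.018 -0.04 0 0" --pt "0.58 0.018 -0.04 0 0" --pt "0.58 0.018 -0.04 0 0" --pt "0.58 0.004 -0.007 0 0"

```text
time: 9.85
tool_pos: [0.5998, -0.0867, 0.1446]
tool_rot: [3.14, -0.001, -0.024]
contact_force: [0.2, 1.5, 0.1]
opening: 0.0532
grip_force: 0.0
```

send_rows --pt "0.58 0 0 0 0" --pt "0.58 0 0 0 0"

```text
time: 10.05
tool_pos: [0.5978, -0.0811, 0.1445]
tool_rot: [-3.141, 0.001, -0.02]
contact_force: [0.2, 0.1, -0.3]
opening: 0.0533
grip_force: 0.0
```

Run:
```python
from h import *
from cell import *
s=observe();print(s['time'],s['tool_pos'],s['tool_rot'],s['opening'])
p,d=read_camera('wrist');cv2.imwrite('pics/w3.png',p[...,::-1])
for u in discs(p,(0,0,640,480)):print(np.round(u,1),wray(s,u[:2],.05).round(4))
a=read_camera('top')[0]
for u in discs(a,(225,225,460,335)):
    print(np.round(u,1),plane('top',u[:2],.055).round(4))
```

```text
10.05 [ 0.59784518 -0.08111377  0.1445048 ] [-3.14090339e+00  1.09679206e-03 -1.98092621e-02] 0.0533016778938454
[323.3 239.   21.8  20.9] [ 0.5983 -0.0832  0.05  ]
[250.5 311.1   8.1   8.3] [0.4409 0.1649 0.055 ]
[251.1 289.4   8.2   8.4] [0.4873 0.1648 0.055 ]
```

View pics/w3.png

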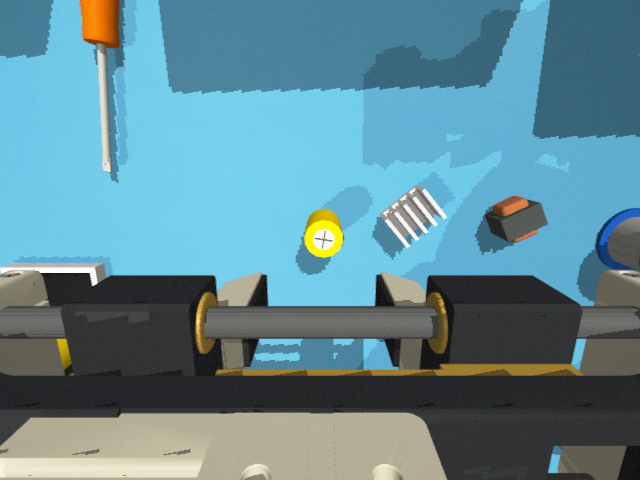

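Two cans now stand in the tray, at (0.441,0.165) and (0.487,0.165). The third yellow is at px (324,240), and the heat sink's near corner is at (381,215), close to the finger's path. I'll narrow the opening to 0.49 and pick.

send_rows --pt "0.49 0 -0.001 -0.03 0" --pt "0.49 0 0 -0.03 0" --pt "0.49 0 0 -0.03 0" --pt "0.49 0 0 -0.026 0" --pt "0.49 0 0 -0.01 0"

```text
time: 10.65
tool_pos: [0.5966, -0.0814, 0.0165]
tool_rot: [-3.14, 0.004, -0.018]
contact_force: [-0.1, 1.2, -0.1]
opening: 0.0449
grip_force: 0.0
```

send_rows --pt "0.2 0 0 0 0" --pt "0.2 0 0 0 0" --pt "0.2 0 0 0 0" --pt "0.2 0 0 0 0" --pt "0.2 0 0 0 0"

```text
time: 11.15
tool_pos: [0.5994, -0.0833, 0.0203]
tool_rot: [3.141, -0.003, -0.02]
contact_force: [-0.5, 1.6, 6.4]
opening: 0.0298
grip_force: 12.0
```

send_rows --pt "0.2 0 0 0.01 0" --pt "0.2 0 0 0.03 0" --pt "0.2 0 0 0.03 0" --pt "0.2 -0.01 0.04 0 0" --pt "0.2 -0.012 0.045 0 0"

```text
time: 11.65
tool_pos: [0.5773, 0.0011, 0.0906]
tool_rot: [3.141, -0.004, -0.024]
contact_force: [-0.4, 1.7, -0.2]
opening: 0.0298
grip_force: 12.0
```

send_rows --pt "0.2 -0.012 0.045 0 0" --pt "0.2 -0.012 0.045 0 0" --pt "0.2 -0.012 0.045 0 0" --pt "0.2 -0.007 0.024 0 0" --pt "0.2 0 0 0 0"

```text
time: 12.15
tool_pos: [0.5323, 0.1638, 0.0894]
tool_rot: [-3.141, -0.0, -0.016]
contact_force: [-0.0, -0.9, -0.5]
opening: 0.0301
grip_force: 12.0
```

send_rows --pt "0.2 0 0 0 0" --pt "0.2 0 0 0 0"

```text
time: 12.35
tool_pos: [0.5339, 0.1597, 0.089]
tool_rot: [3.141, -0.0, -0.021]
contact_force: [0.5, 0.1, -0.0]
opening: 0.0298
grip_force: 12.0
```

send_rows --pt "0.2 0 0.003 -0.03 0" --pt "0.2 0 0 -0.02 0" --pt "0.2 0 0 -0.01 0" --pt "0.2 0 0 -0.004 0" --pt "0.2 0 0 0 0"

```text
time: 12.85
tool_pos: [0.534, 0.1628, 0.0252]
tool_rot: [3.141, -0.0, -0.022]
contact_force: [0.1, -0.6, 0.8]
opening: 0.0296
grip_force: 12.0
```

send_rows --pt "0.4 0 0 0 0" --pt "0.5 0 0 0 0" --pt "0.58 0 0 0 0" --pt "0.58 0 0 0 0"

```text
time: 13.25
tool_pos: [0.5336, 0.1638, 0.0249]
tool_rot: [3.142, -0.0, -0.02]
contact_force: [0.1, 0.2, -0.2]
opening: 0.0521
grip_force: 0.0
```

send_rows --pt "0.58 0 0 0.03 0" --pt "0.58 0 0 0.045 0" --pt "0.58 0 0 0.045 0" --pt "0.3 -0.01 -0.04 0.02 0" --pt "0.0 -0.01 -0.045 0 0"

```text
time: 13.75
tool_pos: [0.5153, 0.079, 0.1684]
tool_rot: [-3.141, -0.008, -0.017]
contact_force: [-0.1, -1.2, -0.9]
opening: 0.0414
grip_force: 0.0
```

send_rows --pt "0.0 -0.01 -0.045 0 0" --pt "0.0 -0.01 -0.045 0 0" --pt "0.0 -0.01 -0.045 0 0" --pt "0.0 -0.01 -0.045 0 0" --pt "0.0 -0.01 -0.045 0 0"

```text
time: 14.25
tool_pos: [0.4628, -0.1479, 0.165]
tool_rot: [3.141, -0.001, -0.02]
contact_force: [0.2, -1.2, 0.7]
opening: 0.0026
grip_force: 0.0
```

send_rows --pt "0.0 -0.012 -0.045 0 0" --pt "0.0 -0.012 -0.045 0 0" --pt "0.0 -0.012 -0.045 0 0" --pt "0.0 0 0 0 0" --pt "0.0 0 0 0 0"

```text
time: 14.75
tool_pos: [0.427, -0.2818, 0.1645]
tool_rot: [-3.141, 0.0, -0.023]
contact_force: [0.3, 1.2, 0.5]
opening: 0.0001
grip_force: 0.0
```

Run:
```python
from h import *
from cell import *
s=observe();print(s['time'],s['tool_pos'],s['tool_rot'],s['opening'])
p,d=read_camera('wrist');a=read_camera('top')[0];b=read_camera('scene')[0]
cv2.imwrite('pics/w4.png',p[...,::-1])
A=discs(a,(225,225,460,335));B=discs(b,(190,160,430,295));print(len(A),len(B))
for u in A:
    r=[tri(u[:2],v[:2]) for v in B];print(np.round(u,1),[(x[0].round(4),round(x[1],4)) for x in r if x[1]<.006 and .03<x[0][2]<.08])
h=hsv(p);g=(h[...,0]>=50)&(h[...,0]<=85)&(h[...,1]>90)&(h[...,2]>40)
for c in blobs(g,300,20000):print('green',c[0],c[1],wray(s,c[0],.072))
print(tri((494.4,330.4),(146.5,209.0)))
im=np.hstack([cv2.resize(a[180:370,140:540],(400,190)),b[140:330,100:500]]);cv2.imwrite('pics/s4.png',im[...,::-1])
```

```text
14.75 [ 0.426976   -0.28177135  0.16454854] [-3.14102963e+00  2.67687463e-04 -2.27637170e-02] 0.00012491372708650064
4 4
[400.2 315.4   8.4   8.2] [(array([ 0.4343, -0.1556,  0.048 ]), np.float64(0.0001))]
[250.5 311.1   8.    8.3] [(array([0.4408, 0.165 , 0.0526]), np.float64(0.0006))]
[251.1 289.3   8.4   8.3] [(array([0.4874, 0.1649, 0.0532]), np.float64(0.0003))]
[252.1 268.    8.4   8.1] [(array([0.5334, 0.1637, 0.053 ]), np.float64(0.0003))]
green [410.18739635 260.76699834] [ 388  243   45   33 1206] [ 0.40921472 -0.34992281  0.072     ]
(array([ 0.40458661, -0.35198383,  0.06266086]), np.float64(0.0005723248954889511))
```

View pics/s4.png

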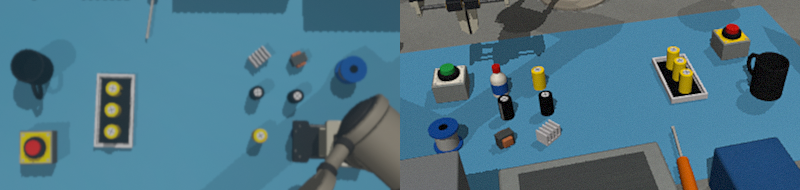

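View pics/w4.png

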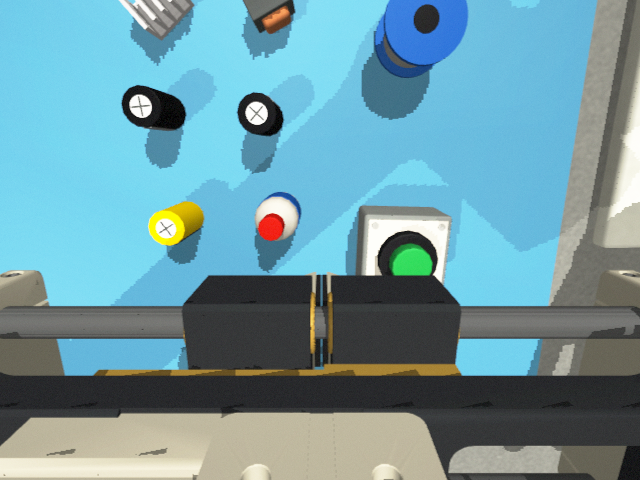

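All three cans stand in the tray, at x 0.441, 0.487 and 0.533 with tops at 53 mm. The fourth is untouched at (0.434,-0.156). The green button is at about (0.405,-0.350), so I'll move over it with the fingers shut.

send_rows --pt "0 -0.011 -0.034 0 0" --pt "0 -0.011 -0.034 0 0" --pt "0 0 0 -0.035 0" --pt "0 0 0 -0.035 0" --pt "0 0 0 0 0"

```text
time: 15.4
tool_pos: [0.404, -0.3458, 0.091]
tool_rot: [-3.135, 0.006, -0.019]
contact_force: [-0.2, 0.9, 0.6]
opening: 0.0005
grip_force: 0.0
```

send_rows --pt "0 0 0 0 0" --pt "0 0 0 0 0"

```text
time: 15.6
tool_pos: [0.4068, -0.3494, 0.0966]
tool_rot: [3.139, -0.002, -0.019]
contact_force: [-0.1, 0.1, 0.5]
opening: 0.0005
grip_force: 0.0
```

send_rows --pt "0 -0.001 0 -0.01 0" --pt "0 0 0 -0.008 0" --pt "0 0 0 -0.004 0" --pt "0 0 0 -0.003 0" --pt "0 0 0 0 0"

```text
time: 16.1
tool_pos: [0.4043, -0.3489, 0.0694]
tool_rot: [-3.141, 0.001, -0.02]
contact_force: [-0.8, 1.7, 2.5]
opening: 0.0005
grip_force: 1.3
```

send_rows --pt "0 0 0 -0.002 0" --pt "0 0 0 -0.002 0" --pt "0 0 0 0 0"

```text
time: 16.4
tool_pos: [0.4045, -0.3492, 0.0657]
tool_rot: [-3.142, 0.0, -0.02]
contact_force: [-2.0, 1.5, 4.7]
opening: 0.0003
grip_force: 2.1
```

The force is following the spring, so I'll go down to the stop and hold for about a second.

send_rows --pt "0 0 0 -0.001 0" --pt "0 0 0 -0.001 0" --pt "0 0 0 0 0"

```text
time: 16.7
tool_pos: [0.4045, -0.3492, 0.0642]
tool_rot: [3.141, -0.0, -0.02]
contact_force: [-2.1, 3.9, 8.0]
opening: 0.0003
grip_force: 4.0
```

send_rows --pt "0 0 0 -0.001 0" --pt "0 0 0 0 0" --pt "0 0 0 0 0"

```text
time: 17.0
tool_pos: [0.4045, -0.3492, 0.0641]
tool_rot: [3.141, -0.0, -0.02]
contact_force: [-3.8, 5.5, 15.0]
opening: 0.0006
grip_force: 7.7
```

At its stop: z stays at 0.064 while the force rises to 15 N. I'll hold 0.8 s more, then lift away.

send_rows --pt "0 0 0 0 0" --pt "0 0 0 0 0" --pt "0 0 0 0 0" --pt "0 0 0 0 0"

```text
time: 17.4
tool_pos: [0.4045, -0.3492, 0.064]
tool_rot: [3.141, -0.0, -0.02]
contact_force: [-4.1, 5.2, 15.6]
opening: 0.0006
grip_force: 7.7
```

send_rows --pt "0 0 0 0 0" --pt "0 0 0 0 0" --pt "0 0 0 0 0" --pt "0 0 0 0 0"

```text
time: 17.8
tool_pos: [0.4045, -0.3492, 0.0641]
tool_rot: [3.141, -0.0, -0.02]
contact_force: [-3.7, 5.2, 14.9]
opening: 0.0003
grip_force: 7.7
```

send_rows --pt "0 0 0 0.01 0" --pt "0 0 0 0.02 0" --pt "0 0 0 0.04 0" --pt "0 0 0 0.04 0" --pt "0 0 0 0.04 0"

```text
time: 18.3
tool_pos: [0.4045, -0.3494, 0.2142]
tool_rot: [3.141, -0.0, -0.02]
contact_force: [-0.1, 0.3, 0.6]
opening: 0.0006
grip_force: 0.0
```

send_rows --pt "0 0 0 0 0" --pt "0 0 0 0 0" --pt "0 0 0 0 0"

```text
time: 18.6
tool_pos: [0.4041, -0.3489, 0.2115]
tool_rot: [-3.14, 0.001, -0.02]
contact_force: [-0.5, -0.4, -0.1]
opening: 0.0004
grip_force: 0.0
```

Run:
```python
from h import *
from cell import *
s=observe();print(s['time'],s['tool_pos'],s['contact_force'])
a=read_camera('top')[0];b=read_camera('scene')[0]
A=discs(a,(225,225,460,335));B=discs(b,(190,160,430,295))
for u in A:
    r=[tri(u[:2],v[:2]) for v in B];print([(x[0].round(4),round(x[1],4)) for x in r if x[1]<.006 and .03<x[0][2]<.08])
h=hsv(b);g=(h[...,0]>=55)&(h[...,0]<=85)&(h[...,1]>110)&(h[...,2]>60)
print([(c[0],c[1]) for c in blobs(g[180:240,120:180],30,900)])
cv2.imwrite('pics/s5.png',b[...,::-1])
```

```text
18.6 [ 0.40406593 -0.34886269  0.21150483] [-0.48044731 -0.38663297 -0.11994525]
[(array([ 0.4344, -0.1556,  0.0476]), np.float64(0.0002))]
[(array([0.4408, 0.165 , 0.0526]), np.float64(0.0005))]
[(array([0.4874, 0.1649, 0.0532]), np.float64(0.0003))]
[(array([0.5334, 0.1637, 0.053 ]), np.float64(0.0003))]
[(array([26.56, 28.88]), array([ 20,  23,  14,  13, 150], dtype=int32))]
```

View pics/s5.png

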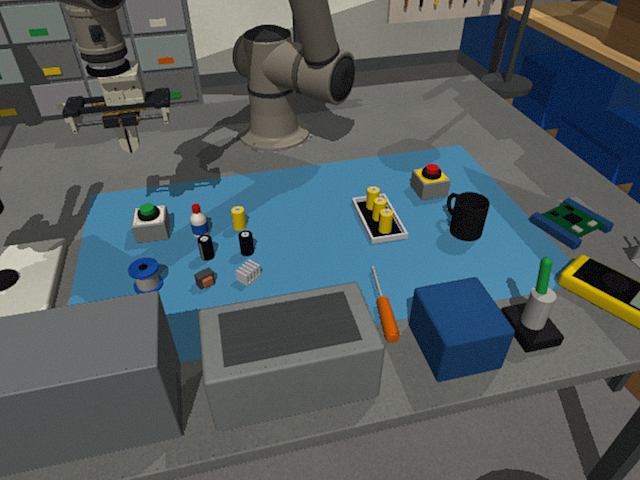

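The scene view shows three yellows in the tray around px (380,208), the fourth standing at (238,218), the green button back up at (147,209), and everything else where it was.

```bash
python3 -c "
from cell import *
print(hand_in())"
```

```text
the job is handed in; nothing more can be done
None
```

The job is handed in after about 19 s of robot time: three yellow capacitors stand in the tray, the fourth is untouched on the bench, and the start button was held fully down for about a second and has sprung back up; hand-in returned no verdict.

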